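# Hold the rack carrier's gate open

### The arm

A 7-joint arm with a two-finger parallel gripper is mounted at the origin on a cart in front of the work surface, level with it; the furniture and walls round the work are solid. World frame = base frame: x ahead of the robot, y to its left, z up, the work surface at z = 0. Lengths are in mm, angles in rad, forces in N, time in s.
With the tool pointing down it reaches from about 350 to 900 mm from the base axis. Payload 19.9 kg.
Tool frame: the origin (TCP) lies between the finger pads; the fingertips stand 14 mm ahead of it and the grasp point (between the pads) lies 5 mm behind it; z points along the fingers, y is the direction in which the jaws open and shut (so a half turn about z gives the same grasp; the last joint's range is limited). The gripper opens to 94 mm and grips with 3 to 60 N. Pads are 16 mm wide; open, the fingers measure 119 mm over their backs; the gripper's body (75 mm by 177 mm) begins 78 mm behind the grasp point.
Start: joints at [1.139, 0.417, -0.01, 1.614, 0.005, 1.111, -0.053], TCP at [237.495, -578.097, 219.425] pointing down, gripper open.
Joint ranges: [-2.81, 2.81], [-0.39, 2.02], [-1.27, 1.25], [0.06, 2.57], [-1.19, 4.33], [0.19, 2], [-2.82, 2.82]. Speed limits (rad/s): [1.89, 1.89, 2.39, 2.39, 3.01, 3.01, 3.01].

### API

Orientations are given as a unit quaternion [w, x, y, z].
In Python, from workcell import manip gives the robot as it stands.
- The arm moves only by the shell command python3 -m jog 'ROWS' [FORCE]. ROWS is JSON, a list of rows, each an object of numbers: "rx", "ry", "rz": the turn, a rotation vector about the tool's x, y, z in rad; "dx", "dy", "dz": the shift along the tool's x, y, z in m; "claw": the closure, from 0 (fully open) to 1 (shut). A call has 1 to 10 rows; each row shifts and turns the pose as measured when the row begins, along the tool's axes as they then stand; what a row does not reach is not made up. A row lasts 1/12 s, in which the tool goes at most 41.7 mm and 7.16 degrees, less where a joint would pass 70% of its speed; a pose out of reach is approached as far as the arm can. A call with a gripper value outside its range is refused whole. The fingers move at their own pace and stop on an object; FORCE is the grip in N (left out, the last holds). Time passes only in rows, so rows that do not move let the fingers close. It gives the time, the measured TCP pose, the force and the opening at its end, in the units of the state.
- manip.read_state(): the state, without advancing time (a new reading comes with each control period).
- manip.grab_frame(name): name is "side" or "top" or "wrist"; returns the picture (480x640x3 uint8, blue, green, red); there is no depth.
- manip.get_calibration(name): a dict with "camera_matrix" (3x3 intrinsics, pixels), "eye" and "orientation" of the camera in the world. Camera axes: x right, y down, z forward; pixel columns grow to the right and rows downward; lengths in mm; the calibration is good to about 2 mm. A picture is of the moment at which its call begins: read the wrist's pose just before it. get_calibration takes no time and is no camera call; for the wrist camera it gives the pose at the moment of the call.
- manip.hand_in(): hands the job in, once; it reports no verdict.
The state is a dict: "clock": time; "joints": joint angles; "joint_vel": joint speeds; "joint_torque": joint torques, N m; "ee_pos": TCP position; "tool_rot": TCP orientation; "ft_force": force on the tool from outside, world axes, zero at the start; "wrist_torque": the same for the moment, N m; "opening": opening from 0.0 (shut) to 1.0 (fully open).
Only numpy, scipy, OpenCV 4.12 (cv2) and the standard library are available. Lean on these libraries where they do the work, as an engineer would, in place of code of your own. Each camera call takes 0.05 s, during which the arm holds its last target. There are 200 camera calls.

### The job

A colleague is about to pull the tube rack out of the grey carrier, whose end gate shuts itself. Lift the carrier's blue half-lid by its steel bar until it lies back on its stop, squeeze the yellow safety catch to unlock the gate latch, then squeeze the red gate latch and swing the gate out past its detent until it stands wide open, about square to the opening. Finish while still holding the gate wide open with the gripper, and leave the timer, the white bottle and the beaker alone.

Things in the scene. Friction and masses are not known exactly. Their poses are not given: they have to be found in the camera images.
- carrier: Grey box for one blue tube rack, 270 long x 140 wide x 150 mm high, fixed to the bench. Origin: centre of its underside; its x axis runs along its length from the gate end (-x) to the closed end (+x), y to the left when looking along x, z up. The rear deck (x > 30 mm) is 150 mm high; under the half-lid the side walls end at 110 mm, and nothing but the catches and a 12 mm high detent block stands higher.
- lid_bar (a point): Middle of the steel bar on the blue half-lid, to be gripped from above: 9 mm round, 86 mm long, parallel to the carrier's y, its centre 35 mm clear of the lid's outer face, 155 mm from the lid's hinge axis and 31 mm from the lid's front edge. Moves with the lid.
- lid (a joint): Lid angle, rad: 0 shut, grows as the gate end of the lid rises; the stop is at 2.0, leaning back past the vertical. Lid about 0.16 kg, 142 mm wide, its rim turned down 34 mm all round. Beyond about 1.65 it falls back on its stop by itself, below about 1.5 it falls shut. Its edge passes 345 mm above the bench when upright and lies 330 mm up on the stop, so go over or round it.
- lid_hinge (a point): Middle of the lid's hinge axis, which is parallel to the carrier's y; 146 mm above the bench. At angle q the bar lies at -155 cos q + 40 sin q mm along the carrier's x and 155 sin q + 40 cos q mm in z from here.
- safety_grip (a point): Point midway between the two upright yellow ears of the safety catch on the carrier's left wall, under the lid, 123 mm above the bench. The ears stand in line along the carrier's x, each 6 mm thick, 17 mm broad (along y) and 26 mm high (110 to 136 mm above the bench); 48 mm over their outer faces, 26 mm when squeezed. Fingers must not go below 112 mm here.
- safety_catch (a joint): Travel of each yellow ear towards the other, m: 0 as found, 0.011 fully squeezed (both move alike; about 3 N on each; no spring, it stays where it is put). At 0 its pin locks the bolt of the red gate latch; from 0.0075 on the latch is free.
- gate_grip (a point): Point midway between the two upright red ears of the gate latch on the gate's top rail, under the lid, 122 mm above the bench, 72 mm from the gate's hinge axis. Moves with the gate. The ears stand in line along the gate (the carrier's y while it is shut), 6 mm thick, 17 mm broad, 109 to 135 mm above the bench; 48 mm over their outer faces, 26 mm when squeezed. Fingers must not go below 111 mm here.
- gate_latch (a joint): Travel of each red ear towards the other, m: 0 as found, 0.011 fully squeezed (both move alike; springs press each ear back with 3 N, rising to 7 N). The bolt frees the gate at about 0.0075. Blocked until the yellow safety catch is squeezed.
- gate (a joint): Gate angle, rad: 0 shut, grows as it swings outward (anticlockwise seen from above), stop at 1.65. A spring shuts it (1 N at the ears when shut, 2.5 N wide open); a roller detent between 0.24 and 1.05 must be pulled through (about 7 N at the ears, near 0.3). Let go beyond it, the gate falls back and rests half open near 1.05; let go before it, it falls shut. Wide open means 1.25 or more; square to the opening is 1.57.
- gate_hinge (a point): The gate's vertical hinge axis (at the height of the red ears' middle), at the right front corner of the carrier: 142 mm in -x and 64 mm in -y of the carrier's origin.
- timer_mid (a point): Centre of the small white lab timer, 62 x 62 x 15 mm, flat on the bench. Not to be moved.
- reagent_mid (a point): Centre of the white reagent bottle with a black cap, 48 mm across, 92 mm high. Not to be moved.
- beaker_mid (a point): Centre of the clear glass beaker, 55 mm across, 68 mm high. Not to be moved.

How it is judged:
By the outcome, as a careful person would: the job done as asked, in the order asked, and still so for the second after the job is handed in, while the arm keeps its last pose, push and grip.
It also fails if it takes over 67 s, if anything falls off the work surface, if the arm or the gripper's body presses on something with over 40 N, if the wrist force passes 120 N, or if a joint passes its speed limit or range.

## Working session

There is one attempt and no reset: what is moved stays moved. The work goes in short steps, Python scripts to look and compute and a shell command to move; the robot and the scene stay as the last step left them, time stands still between calls to the robot, and variables do not carry over. Pictures are saved under pics/ and viewed, on a budget of 10 in all, crops included, one or two more only if the job needs it, and the job is handed in when it is done.

```bash
mkdir -p pics; ls
python3 - <<'E'
from workcell import manip
import cv2,numpy as np
s=manip.read_state();print(s['clock'],s['ee_pos'],s['tool_rot'],s['opening'])
for n in("side","top"):
    im=manip.grab_frame(n);cv2.imwrite(f'pics/{n}0.png',im)
    c=manip.get_calibration(n);print(n,c)
E
```

```text
pics
0.0 [ 237.35178314 -577.77975217  218.83999159] [-5.95773409e-04  9.81068195e-01  1.93661607e-01 -1.51542888e-04] 1.000890658803134
side {'camera_matrix': array([[533.06211264,   0.        , 326.41377121],
       [  0.        , 533.06211264, 232.28351788],
       [  0.        ,   0.        ,   1.        ]]), 'eye': array([ 492.72334827, -760.5954645 ,  616.53060994]), 'orientation': array([-0.53244682,  0.84636329, -0.0127797 ,  0.00249931])}
top {'camera_matrix': array([[608.79182982,   0.        , 324.18996796],
       [  0.        , 608.79182982, 238.1518869 ],
       [  0.        ,   0.        ,   1.        ]]), 'eye': array([ 386.77611859,  286.53053431, 1278.6134209 ]), 'orientation': array([ 0.03967627, -0.7045333 ,  0.70753849, -0.0380514 ])}
```

View pics/top0.png

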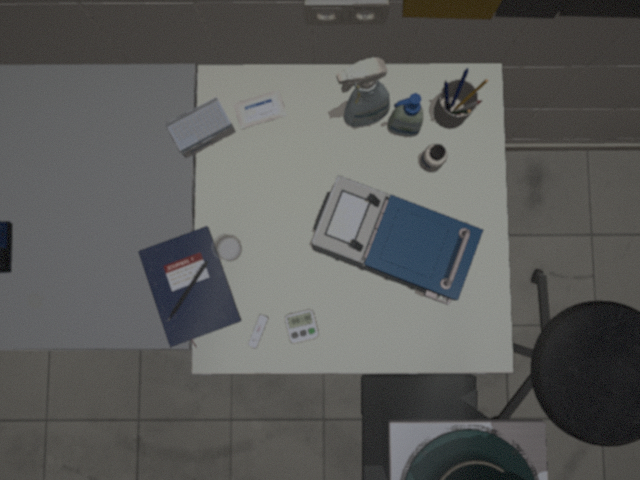

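View pics/side0.png

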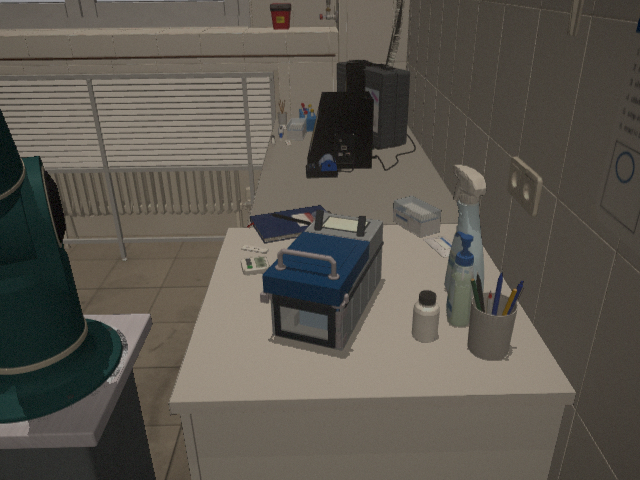

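```bash
cat > h.py <<'E'
import numpy as np,cv2
from scipy.spatial.transform import Rotation as R
def q2R(q): return R.from_quat([q[1],q[2],q[3],q[0]])
def ray(c,uv,z):
    K=np.array(c['camera_matrix']);uv=np.atleast_2d(uv).astype(float)
    d=np.c_[(uv-K[:2,2])/K[0,0],np.ones(len(uv))]
    d=q2R(c['orientation']).apply(d);e=np.array(c['eye'])
    return e+d*((z-e[2])/d[:,2])[:,None]
def proj(c,P):
    p=q2R(c['orientation']).inv().apply(np.atleast_2d(P)-c['eye'])
    K=np.array(c['camera_matrix']);return p[:,:2]/p[:,2:]*K[0,0]+K[:2,2]
E
python3 - <<'E'
from h import *
from workcell import manip
c=manip.get_calibration("top");im=cv2.imread('pics/top0.png');h=cv2.cvtColor(im,cv2.COLOR_BGR2HSV)
m=cv2.inRange(h,(95,110,60),(125,255,255));m[:, :350]=0;m[:180]=0;m[320:]=0
m=cv2.morphologyEx(m,cv2.MORPH_CLOSE,np.ones((15,15)))
k=max(cv2.findContours(m,0,2)[0],key=cv2.contourArea);b=cv2.boxPoints(cv2.minAreaRect(k));
P=ray(c,b,151);print(b,P);print(np.linalg.norm(np.diff(P,axis=0),axis=1))
# bar: low-saturation bright pixels within lid
inn=np.zeros_like(m);cv2.drawContours(inn,[k],-1,255,-1);inn=cv2.erode(inn,np.ones((5,5)))
g=((h[...,1]<110)&(inn>0)).astype(np.uint8);n,l,st,ce=cv2.connectedComponentsWithStats(g)
i=1+np.argmax(st[1:,4]);pts=np.argwhere(l==i)[:,::-1].astype(np.float32);r=cv2.minAreaRect(pts);print(r,len(pts));bb=cv2.boxPoints(r);print(ray(c,bb,186))
print('far end',ray(c,[[341,178],[311,241]],150))
cs=manip.get_calibration("side");ims=cv2.imread('pics/side0.png')
mid=ray(c,[r[0]],186);print('bar mid',mid,proj(cs,mid),proj(cs,P))
for n,u,z in(('timer',(302,325),15),('reag',(433,155),92),('beak',(229,247),68)):print(n,ray(c,[u],z))
E
```

```text
[[364.50098 264.97577]
 [390.66144 195.59366]
 [481.5299  229.85553]
 [455.36945 299.23764]] [[460.93195751 214.33252356 151.        ]
 [591.1349749  163.7415276  151.        ]
 [525.57477464  -4.64196443 151.        ]
 [397.02888676  47.69569613 151.        ]]
[139.68634367 180.69626517 138.79220441]
((455.53424072265625, 260.715576171875), (26.078702926635742, 68.96368408203125), 29.623750686645508) 780
[[4.23619654e+02 1.04841710e+02 1.86000000e+02]
 [5.31563130e+02 4.07430675e+01 1.86000000e+02]
 [5.07918812e+02 5.29212623e-01 1.86000000e+02]
 [4.00485932e+02 6.49003912e+01 1.86000000e+02]]
far end [[625.37785217 256.7044564  150.        ]
 [506.17444656 313.48207539 150.        ]]
bar mid [[465.59515916  52.90086189 186.        ]] [[301.56400142 253.50858843]] [[301.18357117 231.48531907]
 [367.71091135 241.44052911]
 [337.78236508 287.73650455]
 [262.71321095 273.45278848]]
timer [[346.87035931 335.51316548  15.        ]]
reag [[683.34520918  71.76497369  92.        ]]
beak [[503.51179846 479.32413542  68.        ]]
```

```bash
python3 -m jog '[{"rz":0.125,"dz":-0.017},{"rz":0.125,"dz":-0.017},{"rz":0.125,"dz":-0.017},{"rz":0.125,"dz":-0.017},{"rz":0.125,"dz":-0.017},{"rz":0.125,"dz":-0.017}]' && python3 -m jog '[{"dy":-0.04},{"dy":-0.04},{"dy":-0.04},{"dy":-0.04},{"dy":-0.04},{"dy":-0.04},{"dy":-0.04},{"dy":-0.04}]'; python3 -c "
from workcell import manip;print(manip.read_state())"
```

```text
{'clock': 0.1, 'joints': array([ 1.1395075 ,  0.41790089, -0.01031296,  1.61407677,  0.00467162,
        1.11069954, -0.05299351]), 'joint_vel': array([-4.92960046e-04, -1.03894459e-03, -1.45413130e-03, -7.97801713e-04,
        2.23945667e-05, -8.03127421e-04,  3.85285721e-04]), 'joint_torque': array([ 3.57696081e-03, -8.52587342e+01,  6.41101822e-01, -4.26693106e+01,
       -4.88861441e-02,  1.63068721e-02,  1.15054240e-05]), 'ee_pos': array([ 237.38353837, -577.83240172,  218.91177743]), 'tool_rot': array([-5.14242967e-04,  9.81066938e-01,  1.93668226e-01, -1.29240954e-04]), 'ft_force': array([-0.03575609, -0.7959413 ,  0.053576  ]), 'wrist_torque': array([-0.02181913, -0.00032211,  0.00475424]), 'opening': 0.9981150049863186}validation failed for argument at $[0]...
```

```bash
python3 -m jog '[{"rx":0,"ry":0,"rz":0.125,"dx":0,"dy":0,"dz":-0.017,"claw":0}]'; python3 -m jog --help | head -30
```

```text
clock: 0.18
ee_pos: [236.7, -576.5, 233.0]
tool_rot: [-0.003, 0.991, 0.133, -0.001]
ft_force: [0.1, 0.5, -0.2]
opening: 0.998invalid input: not JSON, or not a number
```

```bash
python3 -m jog '[{"rx":0,"ry":0,"rz":0.125,"dx":0,"dy":0,"dz":-0.017,"claw":0},{"rx":0,"ry":0,"rz":0.125,"dx":0,"dy":0,"dz":-0.017,"claw":0},{"rx":0,"ry":0,"rz":0.125,"dx":0,"dy":0,"dz":-0.017,"claw":0},{"rx":0,"ry":0,"rz":0.125,"dx":0,"dy":0,"dz":-0.017,"claw":0},{"rx":0,"ry":0,"rz":0.125,"dx":0,"dy":0,"dz":-0.017,"claw":0}]' && python3 -m jog '[{"rx":0,"ry":0,"rz":0,"dx":0,"dy":-0.04,"dz":0,"claw":0},{"rx":0,"ry":0,"rz":0,"dx":0,"dy":-0.04,"dz":0,"claw":0},{"rx":0,"ry":0,"rz":0,"dx":0,"dy":-0.04,"dz":0,"claw":0},{"rx":0,"ry":0,"rz":0,"dx":0,"dy":-0.04,"dz":0,"claw":0},{"rx":0,"ry":0,"rz":0,"dx":0,"dy":-0.04,"dz":0,"claw":0},{"rx":0,"ry":0,"rz":0,"dx":0,"dy":-0.04,"dz":0,"claw":0},{"rx":0,"ry":0,"rz":0,"dx":0,"dy":-0.04,"dz":0,"claw":0},{"rx":0,"ry":0,"rz":0,"dx":0,"dy":-0.04,"dz":0,"claw":0}]'
```

```text
clock: 0.6
ee_pos: [236.1, -575.5, 318.6]
tool_rot: [-0.005, 0.984, -0.181, -0.003]
ft_force: [0.2, 0.6, 0.0]
opening: 1.001
clock: 1.27
ee_pos: [351.9, -272.6, 321.0]
tool_rot: [-0.003, 0.981, -0.192, -0.004]
ft_force: [1.2, -1.5, 0.5]
opening: 1.002
```

```bash
python3 -m jog '[{"rx":0,"ry":0,"rz":0,"dx":0,"dy":-0.04,"dz":0,"claw":0},{"rx":0,"ry":0,"rz":0,"dx":0,"dy":-0.04,"dz":0,"claw":0},{"rx":0,"ry":0,"rz":0,"dx":0,"dy":-0.04,"dz":0,"claw":0},{"rx":0,"ry":0,"rz":0,"dx":0,"dy":-0.04,"dz":0,"claw":0},{"rx":0,"ry":0,"rz":0,"dx":0,"dy":-0.04,"dz":0,"claw":0},{"rx":0,"ry":0,"rz":0,"dx":-0.005,"dy":-0.04,"dz":0,"claw":0},{"rx":0,"ry":0,"rz":0,"dx":-0.005,"dy":-0.04,"dz":0,"claw":0},{"rx":0,"ry":0,"rz":0,"dx":0,"dy":-0.04,"dz":0,"claw":0},{"rx":0,"ry":0,"rz":0,"dx":0,"dy":-0.02,"dz":0,"claw":0},{"rx":0,"ry":0,"rz":0,"dx":0,"dy":0,"dz":0,"claw":0}]'
python3 - <<'E'
from workcell import manip
import cv2
from h import *
c=manip.get_calibration("wrist");im=manip.grab_frame("wrist");cv2.imwrite('pics/w1.png',im)
s=manip.read_state();print(c,s['joints'])
print(q2R(s['tool_rot']).inv().apply(np.array(c['eye'])-s['ee_pos']))
import pickle;pickle.dump(c,open('w1.pkl','wb'))
E
```

```text
clock: 2.1
ee_pos: [470.7, 68.6, 322.1]
tool_rot: [-0.003, 0.982, -0.188, -0.004]
ft_force: [0.6, 0.2, -0.9]
opening: 0.998
{'camera_matrix': array([[354.18913588,   0.        , 317.66146564],
       [  0.        , 354.18913588, 236.0026148 ],
       [  0.        ,   0.        ,   1.        ]]), 'eye': array([537.38147188,  40.08476951, 486.78366982]), 'orientation': array([-0.07132097, -0.55747533,  0.82001258,  0.10823102])} [ 0.26916786  0.08125749 -0.49666951  1.81766853  0.0316884   1.25822803
 -2.1850515 ]
[  70.85258123   -0.23422299 -165.44120591]
```

View pics/w1.png

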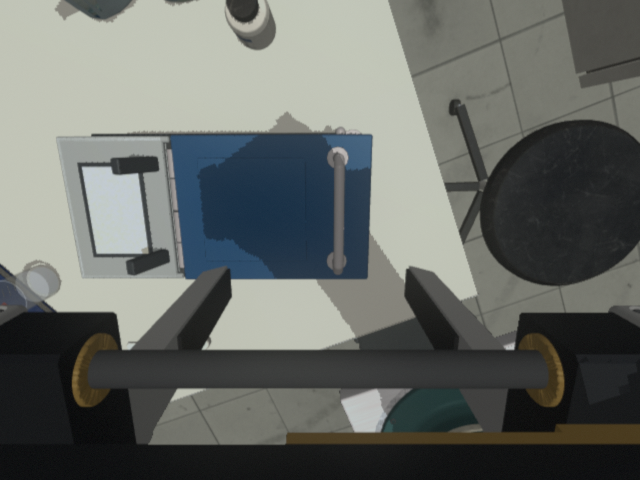

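The wrist view shows the bar running from (339,157) to (337,264), and the lid's front corners at (372,134) and (368,278). The lid's rear corners are at (170,136) and (182,277), and the deck's rear corners are at (57,137) and (81,278).

Run:
```python
from h import *
import pickle
from workcell import manip
c=pickle.load(open('w1.pkl','rb'));s=manip.read_state();print(s['ee_pos'],q2R(s['tool_rot']).as_matrix().round(3).tolist())
B=ray(c,[[339.5,157],[337,264]],189);print('bar',B,B.mean(0),np.linalg.norm(B[0]-B[1]))
L=ray(c,[[372,134],[368,278],[182,277],[170,136]],151);print('lid',L.round(1),np.linalg.norm(np.roll(L,-1,0)-L,axis=1))
D=ray(c,[[57,137],[81,278]],150);print('rear',D)
u=D.mean(0)-L[:2].mean(0);print('len',np.linalg.norm(u),np.arctan2(u[1],u[0]))
```

```text
[470.22772114  67.19361569 322.02196323] [[0.929, -0.369, -0.007], [-0.369, -0.929, 0.007], [-0.009, -0.004, -1.0]]
bar [[519.97316318  28.88002576 189.        ]
 [433.91309655  63.77540549 189.        ]] [476.94312986  46.32771563 189.        ] 92.8656157843468
lid [[526.   -7.3 151. ]
 [395.2  42.9 151. ]
 [465.3 217.9 151. ]
 [592.3 164.8 151. ]] [140.1251592  188.48326054 137.59303114 184.43455902]
rear [[629.95080866 262.20581827 150.        ]
 [501.96981025 314.75490926 150.        ]]
len 290.4499871277964 1.1995549366062082
```

```bash
python3 -m jog '[{"rx":0,"ry":0,"rz":0,"dx":0.009,"dy":0.017,"dz":0.02,"claw":0},{"rx":0,"ry":0,"rz":-0.007,"dx":0,"dy":0,"dz":0.035,"claw":0},{"rx":0,"ry":0,"rz":0,"dx":0,"dy":0,"dz":0.035,"claw":0.3},{"rx":0,"ry":0,"rz":0,"dx":0,"dy":0,"dz":0.03,"claw":0.4},{"rx":0,"ry":0,"rz":0,"dx":0,"dy":0,"dz":0.01,"claw":0.4},{"rx":0,"ry":0,"rz":0,"dx":0,"dy":0,"dz":0,"claw":0.4}]' 15
python3 - <<'E'
import numpy as np
# increments for bar path, in tool axes (y=-xc, z=down) with tilt a(q), grasp pt 5 mm behind TCP
def P(q):return np.array([-155*np.cos(q)+40*np.sin(q),155*np.sin(q)+40*np.cos(q)])
a=lambda q:0.45*np.clip(q-0.4,0,1.6)/1.6
def T(q):  # TCP in (xc,z): grasp + 5*toolz
    return P(q)+5*np.array([-np.sin(a(q)),-np.cos(a(q))])
qs=np.r_[0:2.001:0.1]
for q0,q1 in zip(qs[:-1],qs[1:]):
    d=T(q1)-T(q0);A=a(q0)
    ty=np.array([-np.cos(A),np.sin(A)]);tz=np.array([-np.sin(A),-np.cos(A)])
    print(f"{q0:.1f}->{q1:.1f} dy {d@ty:.1f} dz {d@tz:.1f} rx {-(a(q1)-A):.3f}  TCPrel {T(q1).round(1)}")
E
```

```text
clock: 2.65
ee_pos: [470.5, 42.2, 187.3]
tool_rot: [-0.002, 0.982, -0.187, -0.003]
ft_force: [0.2, -0.1, 0.2]
opening: 0.756
0.0->0.1 dy -4.8 dz -15.3 rx -0.000  TCPrel [-150.2   50.3]
0.1->0.2 dy -6.3 dz -14.7 rx -0.000  TCPrel [-144.   65.]
0.2->0.3 dy -7.7 dz -14.0 rx -0.000  TCPrel [-136.3   79. ]
0.3->0.4 dy -9.1 dz -13.2 rx -0.000  TCPrel [-127.2   92.2]
0.4->0.5 dy -10.2 dz -12.2 rx -0.028  TCPrel [-117.   104.4]
0.5->0.6 dy -11.0 dz -11.4 rx -0.028  TCPrel [-105.6  115.5]
0.6->0.7 dy -11.8 dz -10.6 rx -0.028  TCPrel [-93.2 125.5]
0.7->0.8 dy -12.6 dz -9.7 rx -0.028  TCPrel [-79.9 134.1]
0.8->0.9 dy -13.2 dz -8.8 rx -0.028  TCPrel [-65.7 141.3]
0.9->1.0 dy -13.8 dz -7.8 rx -0.028  TCPrel [-50.9 147.1]
1.0->1.1 dy -14.4 dz -6.8 rx -0.028  TCPrel [-35.6 151.4]
1.1->1.2 dy -14.8 dz -5.7 rx -0.028  TCPrel [-20.  154.1]
1.2->1.3 dy -15.2 dz -4.6 rx -0.028  TCPrel [ -4.2 155.2]
1.3->1.4 dy -15.5 dz -3.5 rx -0.028  TCPrel [ 11.7 154.7]
1.4->1.5 dy -15.7 dz -2.4 rx -0.028  TCPrel [ 27.4 152.7]
1.5->1.6 dy -15.8 dz -1.2 rx -0.028  TCPrel [ 42.9 149. ]
1.6->1.7 dy -15.9 dz -0.1 rx -0.028  TCPrel [ 57.8 143.9]
1.7->1.8 dy -15.8 dz 1.1 rx -0.028  TCPrel [ 72.3 137.2]
1.8->1.9 dy -15.7 dz 2.2 rx -0.028  TCPrel [ 85.9 129.2]
1.9->2.0 dy -15.5 dz 3.3 rx -0.028  TCPrel [ 98.7 119.8]
```

```bash
python3 -m jog '[{"rx":0,"ry":0,"rz":0,"dx":0,"dy":-0.006,"dz":0.006,"claw":0.5},{"rx":0,"ry":0,"rz":0,"dx":0,"dy":0,"dz":0,"claw":1},{"rx":0,"ry":0,"rz":0,"dx":0,"dy":0,"dz":0,"claw":1},{"rx":0,"ry":0,"rz":0,"dx":0,"dy":0,"dz":0,"claw":1},{"rx":0,"ry":0,"rz":0,"dx":0,"dy":0,"dz":0,"claw":1},{"rx":0,"ry":0,"rz":0,"dx":0,"dy":0,"dz":0,"claw":1}]' 15
```

```text
clock: 3.15
ee_pos: [474.1, 46.1, 184.1]
tool_rot: [-0.002, 0.982, -0.188, -0.001]
ft_force: [0.0, -0.5, 0.1]
opening: 0.325
```

```bash
python3 -m jog '[{"rx":0,"ry":0,"rz":0,"dx":-0.002,"dy":0,"dz":0.003,"claw":1},{"rx":0,"ry":0,"rz":0,"dx":0,"dy":0,"dz":0,"claw":1},{"rx":0,"ry":0,"rz":0,"dx":0,"dy":0,"dz":0,"claw":1},{"rx":0,"ry":0,"rz":0,"dx":0,"dy":0,"dz":0,"claw":1},{"rx":0,"ry":0,"rz":0,"dx":0,"dy":0,"dz":0,"claw":1}]' 15
```

```text
clock: 3.57
ee_pos: [473.4, 49.0, 182.1]
tool_rot: [-0.003, 0.982, -0.187, 0.001]
ft_force: [-1.5, -5.8, -0.6]
opening: 0.087
```

```bash
python3 -m jog '[{"rx":0,"ry":0,"rz":0,"dx":0,"dy":-0.005,"dz":-0.015,"claw":1},{"rx":0,"ry":0,"rz":0,"dx":0,"dy":-0.006,"dz":-0.015,"claw":1},{"rx":0,"ry":0,"rz":0,"dx":0,"dy":-0.008,"dz":-0.014,"claw":1},{"rx":0,"ry":0,"rz":0,"dx":0,"dy":-0.009,"dz":-0.013,"claw":1},{"rx":-0.028,"ry":0,"rz":0,"dx":0,"dy":-0.010,"dz":-0.012,"claw":1}]' 15;  python3 - <<'E'
from workcell import manip
s=manip.read_state();p=s['ee_pos'];print('rel',p[0]*.362+p[1]*.932-372,p[2]-146,-.932*p[0]+.362*p[1]+423,s['ft_force'])
E
```

```text
clock: 3.98
ee_pos: [486.5, 83.1, 251.5]
tool_rot: [0.01, 0.982, -0.189, -0.003]
ft_force: [6.0, 10.2, -13.1]
opening: 0.087
rel -118.44865674449562 105.47362410390883 -0.3912251641063449 [  5.96987812  10.22552936 -13.06802323]
```

```bash
python3 -m jog '[{"rx":-0.028,"ry":0,"rz":0,"dx":0,"dy":-0.012,"dz":-0.0105,"claw":1},{"rx":-0.028,"ry":0,"rz":0,"dx":0,"dy":-0.012,"dz":-0.0105,"claw":1},{"rx":-0.028,"ry":0,"rz":0,"dx":0,"dy":-0.0125,"dz":-0.0095,"claw":1},{"rx":-0.028,"ry":0,"rz":0,"dx":0,"dy":-0.013,"dz":-0.009,"claw":1},{"rx":-0.028,"ry":0,"rz":0,"dx":0,"dy":-0.014,"dz":-0.008,"claw":1}]' 15;  python3 - <<'E'
from workcell import manip
s=manip.read_state();p=s['ee_pos'];print('rel',p[0]*.362+p[1]*.932-372,p[2]-146,-.932*p[0]+.362*p[1]+423,s['ft_force'])
E
```

```text
clock: 4.4
ee_pos: [510.9, 144.7, 296.3]
tool_rot: [0.084, 0.978, -0.191, -0.018]
ft_force: [-0.5, 0.4, -5.8]
opening: 0.088
rel -52.217894885095575 150.33597633194307 -0.7372464439889086 [-0.52754147  0.37723343 -5.82987002]
```

```bash
python3 -m jog '[{"rx":-0.028,"ry":0,"rz":0,"dx":0,"dy":-0.0145,"dz":-0.005,"claw":1},{"rx":-0.028,"ry":0,"rz":0,"dx":0,"dy":-0.015,"dz":-0.005,"claw":1},{"rx":-0.028,"ry":0,"rz":0,"dx":0,"dy":-0.0155,"dz":-0.004,"claw":1},{"rx":-0.028,"ry":0,"rz":0,"dx":0,"dy":-0.0155,"dz":-0.003,"claw":1},{"rx":-0.028,"ry":0,"rz":0,"dx":0,"dy":-0.016,"dz":-0.002,"claw":1}]' 15;  python3 - <<'E'
from workcell import manip
s=manip.read_state();p=s['ee_pos'];print('rel',p[0]*.362+p[1]*.932-372,p[2]-146,-.932*p[0]+.362*p[1]+423,s['ft_force'])
E
```

```text
clock: 4.82
ee_pos: [541.2, 219.9, 301.5]
tool_rot: [0.157, 0.969, -0.19, -0.03]
ft_force: [-0.8, -1.4, -0.1]
opening: 0.087
rel 28.82854987784424 155.5455120788829 -1.8010562986898435 [-0.84195629 -1.3606047  -0.10405287]
```

```bash
python3 -m jog '[{"rx":-0.028,"ry":0,"rz":0,"dx":-0.001,"dy":-0.0155,"dz":0.001,"claw":1},{"rx":-0.028,"ry":0,"rz":0,"dx":-0.001,"dy":-0.0155,"dz":0.001,"claw":1},{"rx":-0.028,"ry":0,"rz":0,"dx":0,"dy":-0.0155,"dz":0.002,"claw":1},{"rx":-0.028,"ry":0,"rz":0,"dx":0,"dy":-0.015,"dz":0.003,"claw":1},{"rx":-0.028,"ry":0,"rz":0,"dx":0,"dy":-0.012,"dz":0.003,"claw":1},{"rx":0,"ry":0,"rz":0,"dx":0,"dy":0,"dz":0,"claw":1}]' 15;  python3 - <<'E'
from workcell import manip
s=manip.read_state();p=s['ee_pos'];print('rel',p[0]*.362+p[1]*.932-372,p[2]-146,-.932*p[0]+.362*p[1]+423,s['ft_force'],s['joints'])
E
```

```text
clock: 5.32
ee_pos: [566.0, 285.3, 266.0]
tool_rot: [0.23, 0.954, -0.188, -0.042]
ft_force: [-13.0, -14.6, 8.2]
opening: 0.09
rel 98.78113399119445 119.97289658021054 -1.2340821874248604 [-13.00959951 -14.61044366   8.19808865] [-0.37880635  0.67821003 -0.44708242  1.222456    0.45788429  1.74196041
 -2.78191178]
```

```bash
python3 -m jog '[{"rx":0,"ry":0,"rz":0,"dx":0,"dy":0,"dz":0,"claw":0.68},{"rx":0,"ry":0,"rz":0,"dx":0,"dy":0,"dz":0,"claw":0.68},{"rx":0,"ry":0,"rz":0,"dx":0,"dy":0,"dz":0,"claw":0.68},{"rx":0,"ry":0,"rz":0,"dx":0,"dy":0,"dz":-0.01,"claw":0.68},{"rx":0,"ry":0,"rz":0,"dx":0,"dy":0,"dz":-0.03,"claw":0.68},{"rx":0,"ry":0,"rz":0,"dx":0,"dy":0,"dz":-0.03,"claw":0.68},{"rx":0,"ry":0,"rz":0,"dx":0,"dy":0,"dz":-0.03,"claw":0.68}]' 15;  python3 - <<'E'
from workcell import manip
import cv2
s=manip.read_state();p=s['ee_pos'];print('rel',p[0]*.362+p[1]*.932-372,p[2]-146,-.932*p[0]+.362*p[1]+423,s['ft_force'],s['joints'])
cv2.imwrite('pics/top1.png',manip.grab_frame('top'));cv2.imwrite('pics/side1.png',manip.grab_frame('side'))
E
```

```text
clock: 5.9
ee_pos: [582.6, 325.5, 354.1]
tool_rot: [0.234, 0.953, -0.188, -0.046]
ft_force: [1.1, -0.5, 0.6]
opening: 0.32
rel 142.21053742074753 208.1295398721163 -2.1290748242175255 [ 1.14659998 -0.50011867  0.62523357] [-0.46118784  0.72164572 -0.43051877  0.94971376  0.46481237  1.96657372
 -2.7362974 ]
```

View pics/side1.png

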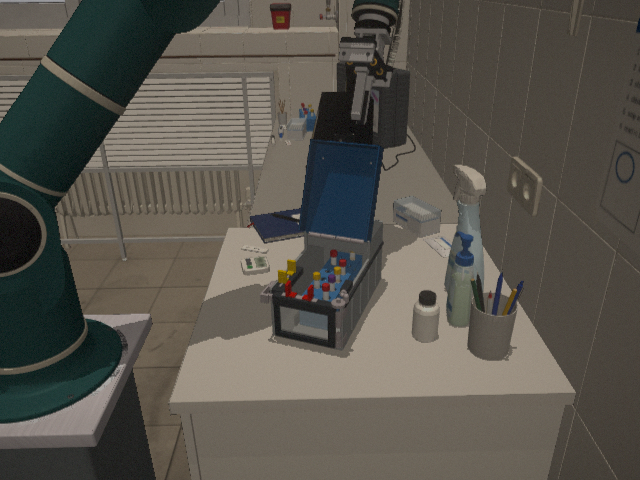

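The side view shows the lid back on its stop. The yellow ears are near (283,277) and (292,266), and the red ears are near (292,295) and (309,293). I'll measure them on an enlarged crop.

Run:
```python
import cv2,numpy as np
s=cv2.imread('pics/side1.png')[240:320,255:375];t=cv2.imread('pics/top1.png')[215:315,380:500]
a=cv2.resize(s,None,fx=6.5,fy=6.5,interpolation=cv2.INTER_CUBIC)[:520]
cv2.imwrite('pics/cropS.png',a)
```

```text
(no output)
```

View pics/cropS.png

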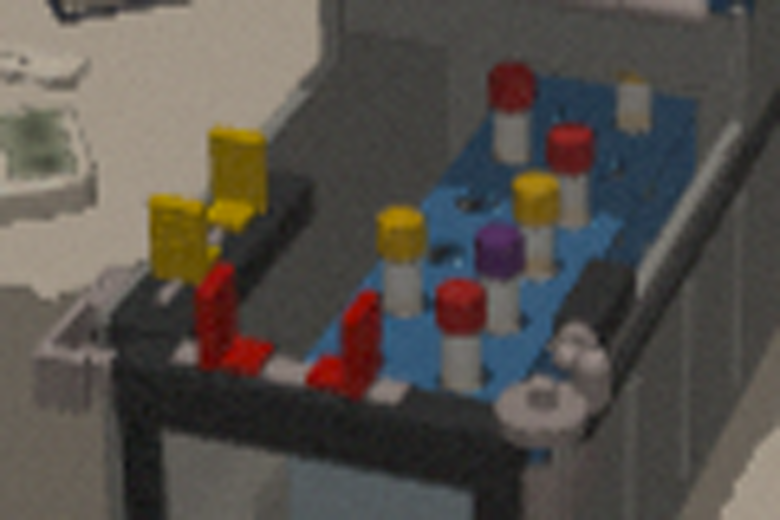

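Run:
```python
from h import *
from workcell import manip
c=manip.get_calibration('side')
u=np.array([.362,.932]);v=np.array([-.932,.362])
def go(n,uv,z,cam=c,crop=True):
    uv=np.array([uv],float)
    if crop: uv=uv/6.5+[255-.42,240-.42]
    P=ray(cam,uv,z)[0];print(n,P.round(1),'along',(P[:2]@u).round(1),'lat',(P[:2]@v+423).round(1))
go('yF',(179,238),123);go('yR',(239,172),123);go('rL',(218,268),135);go('rR',(364,293),135)
go('yFtop',(180,198),136);go('yRtop',(239,131),136)
ct=manip.get_calibration('top');h=cv2.cvtColor(cv2.imread('pics/top1.png'),cv2.COLOR_BGR2HSV)
for nm,lo,hi in(('y',(18,120,90),(35,255,255)),('r',(0,150,80),(8,255,255)),('r2',(172,150,80),(180,255,255))):
    m=cv2.inRange(h,lo,hi);n,l,st,ce=cv2.connectedComponentsWithStats(m)
    for i in range(1,n):
        if st[i,4]>3 and 380<ce[i][0]<500 and 200<ce[i][1]<320: go(nm+str(st[i,4])+str(ce[i].round(1)),ce[i],134,ct,False)
```

```text
yF [427.6  84.9 123. ] along 233.9 lat 55.2
yR [443.2 122.1 123. ] along 274.3 lat 54.1
rL [440.6  47.9 135. ] along 204.1 lat 29.7
rR [480.1  33.3 135. ] along 204.8 lat -12.3
yFtop [428.5  84.7 136. ] along 234.0 lat 54.3
yRtop [443.7 123.2 136. ] along 275.4 lat 54.1
r17[425.4 243.4] [502.3  97.7 134. ] along 272.9 lat -9.8
r43[460.3 258.3] [473.9  32.7 134. ] along 202.0 lat -6.9
r35[454.4 274.5] [443.4  44.6 134. ] along 202.1 lat 25.8
```

```bash
python3 -m jog '[{"rx":0.115,"ry":0,"rz":0,"dx":0,"dy":0,"dz":-0.012,"claw":0.3},{"rx":0.115,"ry":0,"rz":0,"dx":0,"dy":0,"dz":-0.012,"claw":0.3},{"rx":0.115,"ry":0,"rz":0,"dx":0,"dy":0,"dz":-0.01,"claw":0.3},{"rx":0.115,"ry":0,"rz":0,"dx":0,"dy":0,"dz":-0.01,"claw":0.3},{"rx":0,"ry":0,"rz":0,"dx":-0.01,"dy":0.01,"dz":0,"claw":0.3}]' 15;  python3 - <<'E'
from workcell import manip
from h import *
s=manip.read_state();p=s['ee_pos'];print('along',p[0]*.362+p[1]*.932,p[2],-.932*p[0]+.362*p[1]+423,s['ft_force'],s['joints'],q2R(s['tool_rot']).as_matrix().round(3).tolist())
E
```

```text
clock: 6.42
ee_pos: [576.1, 339.8, 400.0]
tool_rot: [-0.002, 0.981, -0.192, 0.002]
ft_force: [0.0, -0.2, 0.5]
opening: 0.638
along 525.2150748356587 400.0245378103221 9.084566485615483 [ 0.03098222 -0.21999242  0.49080723] [-0.22355029  0.4518167  -0.55240405  1.21663426  0.23195637  1.52837641
 -2.69586576] [[0.926, -0.377, 0.005], [-0.377, -0.926, 0.003], [0.003, -0.005, -1.0]]
```

```bash
python3 -m jog '[{"rx":0,"ry":0,"rz":0,"dx":-0.007,"dy":0.038,"dz":0,"claw":0.3},{"rx":0,"ry":0,"rz":0,"dx":-0.007,"dy":0.038,"dz":0,"claw":0.3},{"rx":0,"ry":0,"rz":0,"dx":-0.007,"dy":0.038,"dz":0,"claw":0.3},{"rx":0,"ry":0,"rz":0,"dx":-0.007,"dy":0.038,"dz":0,"claw":0.3},{"rx":0,"ry":0,"rz":0,"dx":-0.007,"dy":0.038,"dz":0,"claw":0.3},{"rx":0,"ry":0,"rz":0,"dx":-0.007,"dy":0.038,"dz":0.0,"claw":0.3},{"rx":0,"ry":0,"rz":0,"dx":-0.005,"dy":0.03,"dz":0.03,"claw":0.3},{"rx":0,"ry":0,"rz":0,"dx":0,"dy":0.01,"dz":0.04,"claw":0.3},{"rx":0,"ry":0,"rz":0,"dx":0,"dy":0,"dz":0.04,"claw":0.3},{"rx":0,"ry":0,"rz":0,"dx":0,"dy":0,"dz":0.03,"claw":0.3}]' 15; python3 -m jog '[{"rx":0,"ry":0,"rz":-0.007,"dx":0,"dy":0,"dz":0,"claw":0.3}]' 15;  python3 - <<'E'
from workcell import manip
from h import *
import pickle
c=manip.get_calibration('wrist');cv2.imwrite('pics/w2.png',manip.grab_frame('wrist'));pickle.dump(c,open('w2.pkl','wb'))
s=manip.read_state();p=s['ee_pos'];print('along',p[0]*.362+p[1]*.932,p[2],-.932*p[0]+.362*p[1]+423,s['ft_force'],s['joints'],q2R(s['tool_rot']).as_matrix().round(3).tolist())
E
```

```text
clock: 7.25
ee_pos: [427.1, 99.6, 266.4]
tool_rot: [-0.006, 0.98, -0.196, 0.015]
ft_force: [0.7, 0.3, -1.0]
opening: 0.699
clock: 7.33
ee_pos: [425.0, 98.5, 262.7]
tool_rot: [-0.005, 0.981, -0.193, 0.012]
ft_force: [0.5, 0.5, -0.7]
opening: 0.703
along 246.52813554932698 265.34839673767414 61.88635717315765 [0.1385024  0.69108783 0.8726974 ] [ 0.17057594  0.02507788 -0.47577359  2.00164545  0.01611999  1.08917958
 -2.26993569] [[0.926, -0.377, 0.028], [-0.377, -0.926, 0.006], [0.024, -0.016, -1.0]]
```

View pics/w2.png

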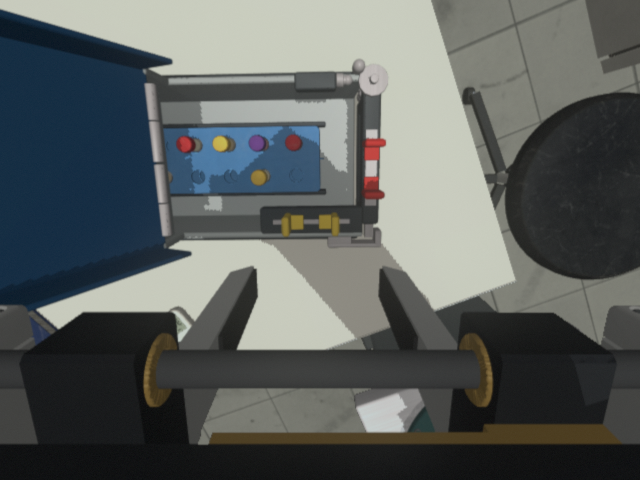

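Run:
```python
from h import *
import pickle
c=pickle.load(open('w2.pkl','rb'));im=cv2.imread('pics/w2.png');h=cv2.cvtColor(im,cv2.COLOR_BGR2HSV)
u=np.array([.362,.932]);v=np.array([-.932,.362])
my=cv2.inRange(h,(15,110,60),(35,255,255))[205:245,270:350]
mr=(cv2.inRange(h,(0,140,80),(8,255,255))|cv2.inRange(h,(172,140,80),(180,255,255)))[130:205,355:395]
for m,(ox,oy),n in((my,(270,205),'y'),(mr,(355,130),'r')):
    k,l,st,ce=cv2.connectedComponentsWithStats(m)
    for i in range(1,k):
        if st[i,4]>15: print(n,st[i]+[ox,oy,0,0,0],ce[i]+[ox,oy])
print('ycols',(my>0).sum(0));print('rrows',(mr>0).sum(1))
def go(n,uv,z):
    P=ray(c,[uv],z)[0];print(n,P.round(1),'along',(P[:2]@u).round(1),'lat',(P[:2]@v+423).round(1))
go('yR',(287,225),130);go('yF',(336,225),130);go('rL',(374,194.5),130);go('rR',(375,142.5),130);go('hinge disc',(373,79),118);go('hingeline',(158,160),146)
```

```text
y [281 213  23  24 370] [291.3       223.2027027]
y [319 213  20  23 337] [329.45400593 222.61424332]
r [364 139  21  21 330] [372.61515152 148.47878788]
r [364 177  19  21 295] [371.4779661  187.40338983]
ycols [ 0  0  0  0  0  0  0  0  0  0  0  1 16 19 21 23 24 23 23 19 17 15 15 15
 15 15 15 15 15 15 15 15 15  4  0  0  0  0  0  0  0  0  0  0  0  0  0  0
  0 14 14 14 14 14 14 14 14 14 15 15 14 17 22 23 23 23 23 20 16  0  0  0
  0  0  0  0  0  0  0  0]
rrows [ 0  0  0  0  0  0  0  0  0 13 18 20 20 20 20 19 14 14 14 14 14 14 14 14
 14 15 15 15 15 14  0  0  0  0  0  0  0  0  0  0  0  0  0  0  0  0  0 12
 14 14 14 14 14 14 14 14 14 14 14 14  1  8 17 18 19 18 18 16  0  0  0  0
  0  0  0]
yR [442.  120.7 130. ] along 272.5 lat 54.8
yF [426.1  81.6 130. ] along 230.3 lat 55.4
rL [438.5  42.2 130. ] along 198.1 lat 29.6
rR [478.   26.8 130. ] along 198.1 lat -12.8
hinge disc [525.5   9.4 118. ] along 198.9 lat -63.3
hingeline [530.5 191.6 146. ] along 370.6 lat -2.1
```

```bash
python3 -m jog '[{"rx":-0.016,"ry":-0.024,"rz":-0.006,"dx":0.007,"dy":-0.0065,"dz":0,"claw":0.3},{"rx":0,"ry":0,"rz":0,"dx":0,"dy":0,"dz":0.03,"claw":0.3},{"rx":0,"ry":0,"rz":0,"dx":0,"dy":0,"dz":0.03,"claw":0.3},{"rx":0,"ry":0,"rz":0,"dx":0,"dy":0,"dz":0.03,"claw":0.3},{"rx":0,"ry":0,"rz":0,"dx":0,"dy":0,"dz":0.005,"claw":0.3},{"rx":0,"ry":0,"rz":0,"dx":0,"dy":0,"dz":0,"claw":0.3}]' 15;  cat > st.py <<'E'
from workcell import manip
from h import *
s=manip.read_state();p=s['ee_pos'];np.set_printoptions(suppress=True,precision=3)
M=q2R(s['tool_rot']).as_matrix()
print('clk',s['clock'],'along',p[0]*.362+p[1]*.932,'lat',-.932*p[0]+.362*p[1]+423,'z',p[2],'F',s['ft_force'],'op',s['opening']*94,'\nj',s['joints'],'theta',np.arctan2(M[1,0],M[0,0]),'corr rx ry',M[:,1]@[0,0,-1]*-1,M[:,0]@[0,0,-1])
E
python3 st.py
```

```text
clock: 7.88
ee_pos: [443.8, 105.9, 182.1]
tool_rot: [-0.003, 0.982, -0.188, 0.007]
ft_force: [-1.0, 0.5, 0.9]
opening: 0.701
clk 7.8833 along 259.30172071040084 lat 47.7465988769427 z 182.13661180078833 F [-0.989  0.532  0.859] op 65.9135894759579 
j [ 0.136  0.178 -0.481  2.054  0.107  0.918 -2.351] theta -0.37807348520948325 corr rx ry -0.0077573594877384236 -0.013026615813517736
```

```bash
python3 -m jog '[{"rx":-0.008,"ry":-0.013,"rz":-0.006,"dx":-0.006,"dy":0.006,"dz":0,"claw":0.3},{"rx":0,"ry":0,"rz":0,"dx":0,"dy":0,"dz":0,"claw":0.3},{"rx":0,"ry":0,"rz":0,"dx":0,"dy":0,"dz":0,"claw":0.3}]' 15; python3 st.py
```

```text
clock: 8.13
ee_pos: [437.8, 103.1, 187.7]
tool_rot: [-0.0, 0.983, -0.184, 0.002]
ft_force: [1.0, 0.4, 0.6]
opening: 0.702
clk 8.1333 along 254.5973352041816 lat 52.29949147468352 z 187.72034054604924 F [1.022 0.432 0.574] op 66.008727245496 
j [ 0.143  0.164 -0.483  2.054  0.095  0.941 -2.332] theta -0.37075700124386 corr rx ry -0.001514684443845964 -0.003340368799605372
```

```bash
python3 -m jog '[{"rx":-0.001,"ry":-0.003,"rz":0,"dx":-0.0025,"dy":0.0015,"dz":0.015,"claw":0.3},{"rx":0,"ry":0,"rz":0,"dx":0,"dy":0,"dz":0.015,"claw":0.3},{"rx":0,"ry":0,"rz":0,"dx":0,"dy":0,"dz":0.005,"claw":0.3},{"rx":0,"ry":0,"rz":0,"dx":0,"dy":0,"dz":0,"claw":0.3},{"rx":0,"ry":0,"rz":0,"dx":0,"dy":0,"dz":0,"claw":0.3}]' 15; python3 st.py
```

```text
clock: 8.55
ee_pos: [438.5, 102.9, 158.4]
tool_rot: [-0.001, 0.983, -0.185, 0.005]
ft_force: [-0.4, 0.1, 0.3]
opening: 0.703
clk 8.55 along 254.67694132767735 lat 51.57135439051564 z 158.43643259666538 F [-0.42   0.103  0.265] op 66.11126172597997 
j [ 0.131  0.206 -0.477  2.086  0.127  0.866 -2.361] theta -0.37161924619127135 corr rx ry -0.004306994367411088 -0.00936501351702771
```

```bash
python3 -m jog '[{"rx":-0.004,"ry":-0.009,"rz":0,"dx":-0.003,"dy":0.0015,"dz":0.010,"claw":0.3},{"rx":0,"ry":-0.002,"rz":0,"dx":-0.001,"dy":0,"dz":0.010,"claw":0.3},{"rx":0,"ry":0,"rz":0,"dx":-0.001,"dy":0,"dz":0.005,"claw":0.3},{"rx":0,"ry":0,"rz":0,"dx":0,"dy":0,"dz":0,"claw":0.3},{"rx":0,"ry":0,"rz":0,"dx":0,"dy":0,"dz":0,"claw":0.3}]' 15; python3 st.py
```

```text
clock: 8.97
ee_pos: [433.8, 103.5, 132.8]
tool_rot: [-0.0, 0.983, -0.185, -0.0]
ft_force: [-0.4, -0.9, 0.0]
opening: 0.698
clk 8.9667 along 253.5320494108122 lat 56.16564143780772 z 132.7713859456174 F [-0.369 -0.868  0.017] op 65.6549510624539 
j [ 0.119  0.246 -0.471  2.111  0.15   0.817 -2.386] theta -0.37196874626135235 corr rx ry -0.0008206796720793754 0.0007989330634921129
```

```bash
python3 -m jog '[{"rx":0,"ry":0,"rz":0,"dx":0.001,"dy":0,"dz":0.0025,"claw":0.3},{"rx":0,"ry":0,"rz":0,"dx":0,"dy":0,"dz":0,"claw":0.45},{"rx":0,"ry":0,"rz":0,"dx":0,"dy":0,"dz":0,"claw":0.5},{"rx":0,"ry":0,"rz":0,"dx":0,"dy":0,"dz":0,"claw":0.5}]' 15; python3 st.py;  python3 -m jog '[{"rx":0,"ry":0,"rz":0,"dx":0,"dy":0,"dz":0,"claw":0.7},{"rx":0,"ry":0,"rz":0,"dx":0,"dy":0,"dz":0,"claw":0.74},{"rx":0,"ry":0,"rz":0,"dx":0,"dy":0,"dz":0,"claw":0.74},{"rx":0,"ry":0,"rz":0,"dx":0,"dy":0,"dz":0,"claw":0.74},{"rx":0,"ry":0,"rz":0,"dx":0,"dy":0,"dz":0,"claw":0.74}]' 15; python3 st.py
```

```text
clock: 9.3
ee_pos: [435.0, 103.3, 130.2]
tool_rot: [-0.001, 0.983, -0.185, -0.0]
ft_force: [0.2, 0.2, 0.4]
opening: 0.529
clk 9.3 along 253.75136069601774 lat 54.948255129889276 z 130.22541766279625 F [0.156 0.165 0.41 ] op 49.68263605776785 
j [ 0.118  0.252 -0.47   2.111  0.154  0.811 -2.388] theta -0.37175699613649504 corr rx ry -0.0009777970735767897 0.000757857694438364
clock: 9.72
ee_pos: [435.2, 103.6, 130.5]
tool_rot: [-0.001, 0.983, -0.185, -0.0]
ft_force: [0.4, 0.5, -1.3]
opening: 0.27
clk 9.7167 along 254.04515516543316 lat 54.927634573784474 z 130.45552616840004 F [ 0.399  0.524 -1.3  ] op 25.42516696130998 
j [ 0.118  0.251 -0.47   2.111  0.154  0.811 -2.388] theta -0.3716425811515613 corr rx ry -0.0015738875114475557 0.0003952640814508904
```

```bash
python3 -m jog '[{"rx":0,"ry":0,"rz":0,"dx":0,"dy":0,"dz":0,"claw":0.85},{"rx":0,"ry":0,"rz":0,"dx":0,"dy":0,"dz":0,"claw":0.85},{"rx":0,"ry":0,"rz":0,"dx":0,"dy":0,"dz":0,"claw":0.85}]' 15; python3 st.py;  python3 -m jog '[{"rx":0,"ry":0,"rz":0,"dx":0,"dy":0,"dz":0,"claw":0.5},{"rx":0,"ry":0,"rz":0,"dx":0,"dy":0,"dz":0,"claw":0.5},{"rx":0,"ry":0,"rz":0,"dx":0,"dy":0,"dz":0,"claw":0.5},{"rx":0,"ry":0,"rz":0,"dx":0,"dy":0,"dz":-0.03,"claw":0.5},{"rx":0,"ry":0,"rz":0,"dx":0,"dy":0.0,"dz":-0.03,"claw":0.5},{"rx":0,"ry":0,"rz":0,"dx":0,"dy":0,"dz":-0.02,"claw":0.4}]' 15; python3 st.py
```

```text
clock: 9.97
ee_pos: [435.2, 103.6, 130.5]
tool_rot: [-0.001, 0.983, -0.185, 0.0]
ft_force: [-0.3, 0.7, -1.6]
opening: 0.27
clk 9.9667 along 254.0532654660571 lat 54.92839157960782 z 130.46567767299675 F [-0.336  0.671 -1.576] op 25.424471811397712 
j [ 0.118  0.251 -0.47   2.111  0.154  0.811 -2.388] theta -0.3716199270011474 corr rx ry -0.0016190019090626129 0.0002713345854870456
clock: 10.47
ee_pos: [432.7, 102.9, 209.6]
tool_rot: [0.0, 0.983, -0.184, -0.004]
ft_force: [-0.6, -0.3, 0.6]
opening: 0.543
clk 10.4667 along 252.50263069064275 lat 56.98586539731127 z 209.569738222871 F [-0.569 -0.272  0.595] op 51.039274072350054 
j [ 0.156  0.132 -0.489  2.033  0.069  1.001 -2.31 ] theta -0.3710972038229705 corr rx ry 0.0019455536983518373 0.007808038087502551
```

```bash
python3 -m jog '[{"rx":0,"ry":0,"rz":-0.122,"dx":0,"dy":0,"dz":-0.003,"claw":0.3},{"rx":0,"ry":0,"rz":-0.122,"dx":0,"dy":0,"dz":0,"claw":0.3},{"rx":0,"ry":0,"rz":-0.122,"dx":0,"dy":0,"dz":0,"claw":0.3},{"rx":0,"ry":0,"rz":-0.122,"dx":0,"dy":0,"dz":0,"claw":0.3},{"rx":0,"ry":0,"rz":-0.122,"dx":0,"dy":0,"dz":0,"claw":0.3},{"rx":0,"ry":0,"rz":-0.122,"dx":0,"dy":0,"dz":0,"claw":0.3},{"rx":0,"ry":0,"rz":-0.122,"dx":0,"dy":0,"dz":0,"claw":0.3},{"rx":0,"ry":0,"rz":-0.122,"dx":0,"dy":0,"dz":0,"claw":0.3},{"rx":0,"ry":0,"rz":-0.122,"dx":0,"dy":0,"dz":0,"claw":0.3},{"rx":0,"ry":0,"rz":-0.122,"dx":0,"dy":0,"dz":0,"claw":0.3}]' 15; python3 st.py
```

```text
clock: 11.3
ee_pos: [435.0, 103.0, 219.0]
tool_rot: [0.0, 0.906, 0.424, 0.001]
ft_force: [1.3, 0.6, 0.1]
opening: 0.699
clk 11.3 along 253.51152777445662 lat 54.881270083989364 z 219.02593129262132 F [1.306 0.579 0.095] op 65.70333762561174 
j [ 0.256  0.127 -0.596  2.02   0.084  1.016 -1.075] theta 0.8764091020879501 corr rx ry 0.0010760150692727783 -0.0013716923370214406
```

```bash
python3 -m jog '[{"rx":0,"ry":0,"rz":-0.108,"dx":0,"dy":0,"dz":0,"claw":0.3},{"rx":0,"ry":0,"rz":-0.108,"dx":0,"dy":0,"dz":0,"claw":0.3},{"rx":0,"ry":0,"rz":-0.1,"dx":0,"dy":0,"dz":0,"claw":0.3},{"rx":0,"ry":0,"rz":0,"dx":-0.02,"dy":0.018,"dz":0,"claw":0.3},{"rx":0,"ry":0,"rz":0,"dx":-0.02,"dy":0.018,"dz":0.015,"claw":0.3},{"rx":0,"ry":0,"rz":0,"dx":-0.01,"dy":0.01,"dz":0.015,"claw":0.3},{"rx":0,"ry":0,"rz":0,"dx":0,"dy":0,"dz":0.01,"claw":0.3},{"rx":0,"ry":0,"rz":0,"dx":0,"dy":0,"dz":0,"claw":0.3},{"rx":0,"ry":0,"rz":0,"dx":0,"dy":0,"dz":0,"claw":0.3}]' 15; python3 st.py;python3 - <<'E'
from workcell import manip
from h import *
import pickle
c=manip.get_calibration('wrist');cv2.imwrite('pics/w3.png',manip.grab_frame('wrist'));pickle.dump(c,open('w3.pkl','wb'))
E
```

```text
clock: 12.05
ee_pos: [461.9, 38.6, 178.8]
tool_rot: [0.001, 0.819, 0.573, 0.002]
ft_force: [0.6, 0.7, 0.3]
opening: 0.703
clk 12.05 along 203.20075639909425 lat 6.482700961146406 z 178.8196294669652 F [0.583 0.652 0.262] op 66.04554541220816 
j [ 0.355  0.213 -0.563  2.031  0.143  0.93  -0.632] theta 1.2212207101428518 corr rx ry 0.003968888886014362 -0.0010542192124850713
```

View pics/w3.png

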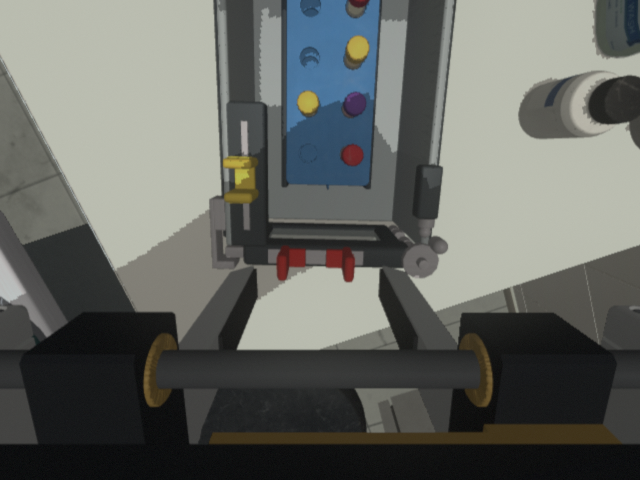

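Run:
```python
from h import *
import pickle
c=pickle.load(open('w3.pkl','rb'))
u=np.array([.362,.932]);v=np.array([-.932,.362])
def go(n,uv,z):
    P=ray(c,[uv],z)[0];print(n,'along',(P[:2]@u).round(1),'lat',(P[:2]@v+423).round(1))
go('rL',(283.5,264),122);go('rR',(348.5,265),122);go('hinge',(421,261),118);go('yF',(241,196),130);go('yR',(240,162),130)
```

```text
rL along 197.2 lat 29.4
rR along 197.4 lat -13.5
hinge along 199.9 lat -62.5
yF along 242.8 lat 54.3
yR along 263.0 lat 54.3
```

```bash
python3 -m jog '[{"rx":0.004,"ry":-0.001,"rz":0.021,"dx":-0.004,"dy":-0.0015,"dz":0.012,"claw":0.3},{"rx":0,"ry":0,"rz":0,"dx":0,"dy":0,"dz":0.012,"claw":0.3},{"rx":0,"ry":0,"rz":0,"dx":0,"dy":0,"dz":0,"claw":0.3},{"rx":0,"ry":0,"rz":0,"dx":0,"dy":0,"dz":0,"claw":0.3}]' 15; python3 st.py
```

```text
clock: 12.43
ee_pos: [458.8, 37.9, 155.2]
tool_rot: [0.001, 0.825, 0.565, 0.001]
ft_force: [0.6, -0.3, -0.6]
opening: 0.701
clk 12.4333 along 201.41491483757315 lat 9.128475229099308 z 155.19227861147905 F [ 0.552 -0.305 -0.626] op 65.87828560998709 
j [ 0.342  0.244 -0.553  2.06   0.166  0.878 -0.674] theta 1.20050388338682 corr rx ry 0.002242835146771059 -0.0009508869346355219
```

```bash
python3 -m jog '[{"rx":0.002,"ry":-0.001,"rz":0,"dx":-0.002,"dy":0.001,"dz":0.012,"claw":0.3},{"rx":0,"ry":0,"rz":0,"dx":0,"dy":0,"dz":0.009,"claw":0.3},{"rx":0,"ry":0,"rz":0,"dx":0,"dy":0,"dz":0,"claw":0.3},{"rx":0,"ry":0,"rz":0,"dx":0,"dy":0,"dz":0,"claw":0.3}]' 15; python3 st.py
```

```text
clock: 12.77
ee_pos: [459.2, 36.1, 133.0]
tool_rot: [0.0, 0.825, 0.565, 0.0]
ft_force: [0.0, -0.1, 0.2]
opening: 0.697
clk 12.7667 along 199.89712697472012 lat 8.12824497449003 z 132.9744461262141 F [ 0.003 -0.096  0.226] op 65.47924808747639 
j [ 0.331  0.28  -0.542  2.077  0.195  0.831 -0.695] theta 1.2009485698712228 corr rx ry 0.0011865981861759439 -0.00019730184365860108
```

```bash
python3 -m jog '[{"rx":0,"ry":0,"rz":0,"dx":-0.001,"dy":0,"dz":0.0035,"claw":0.45},{"rx":0,"ry":0,"rz":0,"dx":0,"dy":0,"dz":0,"claw":0.6},{"rx":0,"ry":0,"rz":0,"dx":0,"dy":0,"dz":0,"claw":0.8},{"rx":0,"ry":0,"rz":0,"dx":0,"dy":0,"dz":0,"claw":0.8},{"rx":0,"ry":0,"rz":0,"dx":0,"dy":0,"dz":0,"claw":0.8},{"rx":0,"ry":0,"rz":0,"dx":0,"dy":0,"dz":0,"claw":0.8},{"rx":0,"ry":0,"rz":0,"dx":0,"dy":0,"dz":0,"claw":0.8}]' 35; python3 st.py
```

```text
clock: 13.35
ee_pos: [459.1, 35.1, 129.5]
tool_rot: [0.001, 0.825, 0.565, 0.001]
ft_force: [-0.0, 0.4, 0.9]
opening: 0.268
clk 13.35 along 198.88408148958916 lat 7.77883604750599 z 129.45453174167847 F [-0.026  0.417  0.857] op 25.207869704077535 
j [ 0.331  0.286 -0.54   2.081  0.2    0.822 -0.697] theta 1.2005586566531448 corr rx ry 0.001720619514495897 -0.000580831094004801
```

```bash
cat >> st.py <<'E'
a,l=p[0]*.362+p[1]*.932-199.,-.932*p[0]+.362*p[1]+423+64
print('GATE phi_pos',np.arctan2(-a,l),'radius',np.hypot(a,l),'phi_rot',np.arctan2(M[1,0],M[0,0])-1.2,'F tool',M.T@s['ft_force'])
E
python3 -m jog '[{"rx":0,"ry":0,"rz":-0.08,"dx":-0.006,"dy":0.0003,"dz":0,"claw":0.8},{"rx":0,"ry":0,"rz":-0.08,"dx":-0.006,"dy":0.0003,"dz":0,"claw":0.8},{"rx":0,"ry":0,"rz":-0.08,"dx":-0.006,"dy":0.0003,"dz":0,"claw":0.8}]' 35; python3 st.py
```

```text
clock: 13.6
ee_pos: [455.0, 18.1, 129.6]
tool_rot: [0.001, 0.749, 0.662, 0.001]
ft_force: [3.6, 0.2, -5.4]
opening: 0.264
clk 13.6 along 181.59666107224714 lat 5.508415240341094 z 129.57779922356508 F [ 3.585  0.191 -5.35 ] op 24.789486250501902 
j [ 0.403  0.282 -0.579  2.092  0.21   0.821 -0.425] theta 1.4476184461075716 corr rx ry 0.0024611832717836273 -0.00038784729533458294
GATE phi_pos 0.24533386733722462 radius 71.65400194725986 phi_rot 0.24761844610757167 F tool [0.628 3.522 5.359]
```

```bash
python3 -m jog '[{"rx":0,"ry":0,"rz":-0.07,"dx":-0.0055,"dy":0.0002,"dz":0,"claw":0.8},{"rx":0,"ry":0,"rz":-0.07,"dx":-0.0055,"dy":0.0002,"dz":0,"claw":0.8},{"rx":0,"ry":0,"rz":-0.08,"dx":-0.006,"dy":0.0003,"dz":0,"claw":0.8},{"rx":0,"ry":0,"rz":-0.08,"dx":-0.006,"dy":0.0003,"dz":0,"claw":0.8}]' 35; python3 st.py
```

```text
clock: 13.93
ee_pos: [455.7, -4.0, 129.5]
tool_rot: [0.0, 0.636, 0.772, 0.002]
ft_force: [1.1, 0.6, -5.4]
opening: 0.266
clk 13.9333 along 161.26697969774975 lat -3.1994850335938736 z 129.5417747868068 F [ 1.143  0.57  -5.383] op 24.987505261045367 
j [ 0.496  0.29  -0.628  2.09   0.228  0.823 -0.075] theta 1.7638625375967667 corr rx ry 0.0037901647963602637 -0.0018967524217404573
GATE phi_pos 0.5554316323944601 radius 71.55755334910637 phi_rot 0.5638625375967667 F tool [0.33  1.211 5.388]
```

```bash
python3 -m jog '[{"rx":0,"ry":0,"rz":-0.08,"dx":-0.006,"dy":0.0003,"dz":0,"claw":0.8},{"rx":0,"ry":0,"rz":-0.08,"dx":-0.006,"dy":0.0003,"dz":0,"claw":0.8},{"rx":0,"ry":0,"rz":-0.08,"dx":-0.006,"dy":0.0003,"dz":0,"claw":0.8},{"rx":0,"ry":0,"rz":-0.08,"dx":-0.006,"dy":0.0003,"dz":0,"claw":0.8}]' 35; python3 st.py
```

```text
clock: 14.27
ee_pos: [464.4, -27.3, 129.5]
tool_rot: [0.001, 0.498, 0.867, 0.002]
ft_force: [5.2, 1.5, -7.0]
opening: 0.264
clk 14.2667 along 142.62897138449503 lat -19.707385763083778 z 129.4894538538413 F [ 5.169  1.49  -7.006] op 24.837221587556105 
j [ 0.584  0.318 -0.678  2.068  0.264  0.836  0.281] theta 2.099504255056697 corr rx ry 0.004564826301283691 -0.0007757420058578757
GATE phi_pos 0.904815114808517 radius 71.69050525076771 phi_rot 0.8995042550566972 F tool [-1.327  5.183  7.029]
```

```bash
python3 -m jog '[{"rx":0,"ry":0,"rz":-0.08,"dx":-0.006,"dy":0.0003,"dz":0,"claw":0.8},{"rx":0,"ry":0,"rz":-0.08,"dx":-0.006,"dy":0.0003,"dz":0,"claw":0.8},{"rx":0,"ry":0,"rz":-0.08,"dx":-0.006,"dy":0.0003,"dz":0,"claw":0.8},{"rx":0,"ry":0,"rz":-0.08,"dx":-0.006,"dy":0.0003,"dz":0,"claw":0.8}]' 35; python3 st.py
```

```text
clock: 14.6
ee_pos: [480.2, -45.6, 129.5]
tool_rot: [0.001, 0.345, 0.938, 0.003]
ft_force: [0.3, 3.1, -3.0]
opening: 0.267
clk 14.6 along 131.3486001828454 lat -41.09404042474637 z 129.5322303666061 F [ 0.326  3.128 -3.01 ] op 25.054423726160078 
j [ 0.656  0.363 -0.732  2.027  0.313  0.859  0.616] theta 2.436245446662263 corr rx ry 0.005676320020978839 -0.00011410081692091764
GATE phi_pos 1.2443239525462395 radius 71.42404974015167 phi_rot 1.2362454466622632 F tool [1.779 2.575 3.025]
```

```bash
python3 -m jog '[{"rx":0,"ry":0,"rz":-0.08,"dx":-0.006,"dy":0.0003,"dz":0,"claw":0.8},{"rx":0,"ry":0,"rz":-0.08,"dx":-0.006,"dy":0.0003,"dz":0,"claw":0.8},{"rx":0,"ry":0,"rz":-0.08,"dx":-0.006,"dy":0.0003,"dz":0,"claw":0.8},{"rx":0,"ry":0,"rz":-0.06,"dx":-0.004,"dy":0.0001,"dz":0,"claw":0.8},{"rx":0,"ry":0,"rz":0,"dx":0,"dy":0,"dz":0,"claw":0.8},{"rx":0,"ry":0,"rz":0,"dx":0,"dy":0,"dz":0,"claw":0.8}]' 35; python3 st.py
python3 - <<'E'
from workcell import manip
import cv2
cv2.imwrite('pics/side2.png',manip.grab_frame('side'));cv2.imwrite('pics/w4.png',manip.grab_frame('wrist'))
E
```

```text
clock: 15.1
ee_pos: [499.6, -57.2, 129.5]
tool_rot: [0.0, 0.193, 0.981, 0.003]
ft_force: [-1.4, 0.9, 0.6]
opening: 0.266
clk 15.1 along 127.5195406775054 lat -63.326204949691316 z 129.47946997153116 F [-1.439  0.922  0.627] op 25.032521587900664 
j [ 0.707  0.419 -0.785  1.978  0.37   0.891  0.911] theta 2.7535814514891324 corr rx ry 0.006587808270214945 -0.0004759306171475781
GATE phi_pos 1.561370322805638 radius 71.48363494342341 phi_rot 1.5535814514891324 F tool [ 1.681  0.313 -0.625]
```

View pics/side2.png

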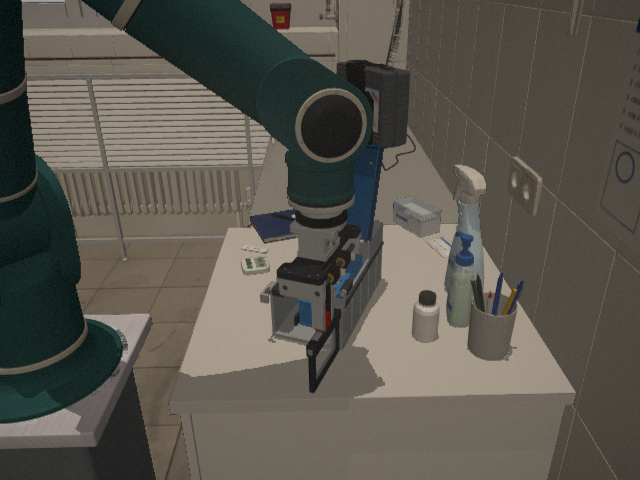

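View pics/w4.png

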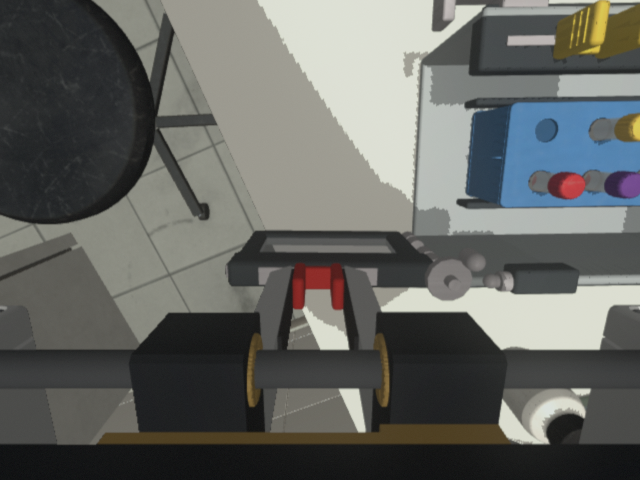

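The side and wrist views show the gate square to the opening with the red ears squeezed between the fingers at about (318,285). The lid is still on its stop, the yellow catch is squeezed, and the bottle and timer haven't moved. I'm handing in.

```bash
python3 -m jog '[{"rx":0,"ry":0,"rz":0,"dx":0,"dy":0,"dz":0,"claw":0.8},{"rx":0,"ry":0,"rz":0,"dx":0,"dy":0,"dz":0,"claw":0.8}]' 35; python3 st.py; python3 -c "
from workcell import manip;print(manip.hand_in())"
```

```text
clock: 15.37
ee_pos: [499.1, -57.0, 129.6]
tool_rot: [0.001, 0.194, 0.981, 0.003]
ft_force: [0.0, 0.4, -3.3]
opening: 0.264
clk 15.3667 along 127.58471746858201 lat -62.792356222972444 z 129.55394293569373 F [ 0.04   0.429 -3.253] op 24.84710807198603 
j [ 0.706  0.417 -0.785  1.979  0.37   0.891  0.908] theta 2.750976437495639 corr rx ry 0.006026163863350285 -0.00015009940167978546
GATE phi_pos 1.5538877794365094 radius 71.42549252566936 phi_rot 1.550976437495639 F tool [0.126 0.392 3.256]
the job is handed in; nothing more can be done
None
```

The job is done and handed in at 15.4 s: the gate stands wide open and the gripper is still holding it there.

- **Lid:** I lifted it by its bar to about 2.0 rad, where it lies on its stop. It was still there in the last side view.
- **Safety catch:** I squeezed the yellow ears until they stopped the fingers at about 25 mm apart. A later wrist view showed them staying squeezed.
- **Gate latch and gate:** I squeezed the red ears fully and swung the gate through its detent to about 1.55 rad, worked out from the gripper's pose. The gripper holds the ears with 35 N, and the last reading put the ears at 24.8 mm apart and the wrist force at about 3 N.

**Disagreements and gaps:**
- **Ear positions:** The side camera put the ears about 6 mm further along the carrier than the wrist camera. I trusted the wrist camera, and both squeezes centred with under 2 N on the wrist.
- **Finger opening:** It read about 1 mm under the nominal 26 mm on both sets of ears.
- **Timer, bottle and beaker:** I never went near any of them. The timer and bottle looked unmoved in the last picture. I did not check the beaker's position again.

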